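# Pack a handheld tester set in its shipping carton

## Task

Pack the handheld tester set into the open shipping carton in layers: lay the black power supply flat in the long recess and the smallest brown box upright (the way it stands now) in the short recess, each right down on the recess floor. When both are in, bridge them with the loose grey fibre cradle, its two ends down in the notches of the carton's end ledges, and then lay the tester face up in the cradle, fully down between its end stops. Leave the flat black drive, the taller brown box and the tape roll where they are.

Things in the scene. Friction and masses are not known exactly. Their poses are not given: they have to be found in the camera images.
- carton: Open bottom half of a brown cardboard carton, fixed, 256 (x) x 168 (y) x 70 mm, walls 4 mm. Origin: centre of underside; x along its length. Each inner end (|x| = 108.5 to 124 mm) has a ledge 50 mm above the underside across its width, with a notch 62 mm wide in y between 62 mm high shoulders. Between the ledges two grey fibre inserts fill the floor, at x = -54 and +54 mm; which is where varies.
- long_recess: Grey moulded-fibre insert in the carton, fixed, 107 (x) x 158 (y) x 28 mm, with one central recess 64 (x) x 138 (y) mm, 14 mm deep (floor 14 mm above its underside), mouth bevelled 4 mm. Origin: centre of underside, 4 mm above the table. Takes the power supply, length along this y, either way round.
- short_recess: Grey moulded-fibre insert in the carton, fixed, 107 (x) x 158 (y) x 28 mm, with one central recess 65 (x) x 90 (y) mm, 24 mm deep (floor 4 mm above its underside), mouth bevelled 4 mm. Origin: centre of underside, 4 mm above the table. Takes the smallest box, length along this y, either way round.
- cradle: Loose grey fibre cradle, 90 g: beam 237 (x) x 50 (y) x 20 mm, sides bare within |x| < 55 mm (grip there across y). At |x| = 55 to 90 mm it is 93 mm wide, with end stops (inner faces |x| = 76) and side lips (inner faces |y| = 38.5) up to z = 34 mm; the tester lies between, on z = 20. Origin: centre of underside. Goes centred along the carton's x, underside on the ledges at 50 mm.
- tester: Black handheld tester with screen and keypad on top, 142 (x) x 65 (y) x 30 (z) mm, the upper half 61 mm wide, 0.34 kg. Origin: centre of its underside; x along its length. Lies in the cradle with its length along the cradle's x, either way round.
- power_supply: Black brick-shaped laptop-type power supply, 127 (x) x 52 (y) x 30 (z) mm, of which the last 18 mm at -x is a thin cord boot; 0.21 kg. Origin: middle of the 127 mm length, on its underside; x along its length.
- accessory_box: The smallest brown part box, 54 (x) x 78 (y) x 41 (z) mm, 0.12 kg. Origin: centre of its underside; y along its length.
- drive: Bystander: flat drive in a dark sleeve, 135 x 93 x 18 mm. Origin: centre of its underside. Stays where it is.
- tall_box: Bystander: larger brown part box, 61 (x) x 90 (y) x 51 (z) mm. Origin: centre of its underside. Stays where it is.
- tape: Bystander: roll of tape lying flat, 88 mm across, 24 mm high. Origin: centre of its underside. Stays where it is.
Things that resemble listed ones, but are neither listed nor needed, are in the scene too. What is shaped like the power_supply but pink is not meant.

How it is judged:
On the way, in this order (a step that is already met when the one before it is completed fails the run):
1. the power supply lies in the long recess and the smallest brown box stands in the short recess, both let go (x of power_supply in the frame of long_recess between -0.01 and 0.01 m and y of power_supply in the frame of long_recess between -0.03 and 0.03 m and z of power_supply in the frame of long_recess between 0.01 and 0.018 m and angle between the x axis of power_supply and the y axis of long_recess, either way round below 0.15 rad and angle between each of power_supply, accessory_box's own z axis and vertical below 0.1 rad and x of accessory_box in the frame of short_recess between -0.011 and 0.011 m and y of accessory_box in the frame of short_recess between -0.012 and 0.012 m and z of accessory_box in the frame of short_recess between 0.001 and 0.008 m and angle between the y axis of accessory_box and the y axis of short_recess, either way round below 0.2 rad and contact force between the fingers and power_supply below 0.05 N and contact force between the fingers and accessory_box below 0.05 N), for 0.2 s.
2. the cradle bridges the carton, both ends down in the ledge notches (x of cradle in the frame of carton between -0.01 and 0.01 m and y of cradle in the frame of carton between -0.01 and 0.01 m and z of cradle in the frame of carton between 0.047 and 0.054 m and angle between the x axis of cradle and the x axis of carton, either way round below 0.12 rad and angle between cradle's own z axis and vertical below 0.1 rad), for 0.2 s.
At the end, for the whole second after the job is handed in: Power supply on the long recess's floor (10 mm across, 30 mm along), smallest box on the short one's (12 mm), cradle down in both notches (10 mm), tester face up in the cradle (10 mm); heights within 4 mm, yaw 0.12 rad (supply 0.15, box 0.2), level to 0.1 rad, at rest (all of step 2 and x of power_supply in the frame of long_recess between -0.01 and 0.01 m and y of power_supply in the frame of long_recess between -0.03 and 0.03 m and z of power_supply in the frame of long_recess between 0.01 and 0.018 m and angle between the x axis of power_supply and the y axis of long_recess, either way round below 0.15 rad and angle between each of power_supply, accessory_box, tester's own z axis and vertical below 0.1 rad and x of accessory_box in the frame of short_recess between -0.011 and 0.011 m and y of accessory_box in the frame of short_recess between -0.012 and 0.012 m and z of accessory_box in the frame of short_recess between 0.001 and 0.008 m and angle between the y axis of accessory_box and the y axis of short_recess, either way round below 0.2 rad and x of tester in the frame of cradle between -0.01 and 0.01 m and y of tester in the frame of cradle between -0.01 and 0.01 m and z of tester in the frame of cradle between 0.017 and 0.024 m and angle between the x axis of tester and the x axis of cradle, either way round below 0.12 rad and linear speed of each of power_supply, accessory_box, cradle, tester below 0.02 m/s); the robot touches nothing.
It fails at once if the flat drive is moved by more than 15 mm (distance of drive from where it was at the start of the episode above 0.015 m).
It fails at once if the taller brown box is moved by more than 15 mm (distance of tall_box from where it was at the start of the episode above 0.015 m).
It fails at once if the tape roll is moved by more than 15 mm (distance of tape from where it was at the start of the episode above 0.015 m).
It also fails if it takes over 104 s, if anything falls off the work surface, if the arm or the gripper's body presses on something with over 40 N, if the wrist force passes 120 N, or if a joint passes its speed limit or range.

## Robot

A 6-joint arm with a two-finger parallel gripper is mounted at the origin on a cart in front of the work surface, level with it; the furniture and walls round the work are solid. World frame = base frame: x ahead of the robot, y to its left, z up, the work surface at z = 0. Lengths are in m, angles in rad, forces in N, time in s.
With the tool pointing down it reaches from about 0.35 to 0.975 m from the base axis. Payload 4.9 kg.
Tool frame: the origin (TCP) lies on the centre line of the jaws, within the pads' length; the fingertips stand 8 mm ahead of it and the grasp point (between the pads) lies 11 mm behind it (env.tip_reach is the distance from the TCP to the fingertips, in m); z points along the fingers, y is the line along which they close (so a half turn about z gives the same grasp; the last joint's range is limited). The gripper opens to 85 mm and grips with 20 to 120 N. Pads are 22 mm wide; open, the fingers measure 114 mm over their backs; the gripper's body (76 mm by 85 mm) begins 54 mm behind the grasp point. The pads swing forward as they close: fully open they stand 13 mm farther back than shut.
Start: joints at [-1.332, 0.053, 1.613, -0, 1.476, -0.119], TCP at [0.219, -0.585, 0.239] pointing down, gripper open.
Joint ranges: [-3.01, 3.01], [-1.01, 2.22], [0.06, 2.58], [-1.02, 4.17], [0.09, 2.62], [-3.14, 3.14]. Speed limits (rad/s): [2.57, 2.57, 3.14, 3.14, 3.14, 3.14].

## Interface

Orientations are given as a 3x3 rotation matrix whose columns are the frame's x, y, z axes.
In Python, from rig import status, eyes, hand_in, env gives the robot as it stands.
- The arm moves only by the tool jog_arm, never from a script. Its arguments are lists of equal length, an entry for each row: "slide": the shift along the world's x, y, z in units of 30 mm (1.0 is 30 mm), a list of three; "angular": the turn, a rotation vector about the world's x, y, z in rad, a list of three; "gripper": the finger opening in mm, from 0 to 85.4. A call has 1 to 12 rows; each row is the pose to reach, as a shift and turn from the pose commanded when the call began; what a row does not reach only later rows make up. A row lasts 1/8 s, in which the tool goes at most 62.5 mm and 10.7 degrees, less where a joint would pass 70% of its speed; a pose out of reach is approached as far as the arm can. A call with a gripper value outside its range is refused whole. The fingers move at their own pace and stop on an object; "force" is the grip in N (left out, the last holds). Time passes only in rows, so rows that repeat a pose let the fingers close. It gives the time, the measured TCP pose, the force, the opening and the grip force at its end, in the units of the state.
- status.observe(): the state, without advancing time (a new reading comes with each control period).
- eyes.get_image(name): name is "side" or "top"; returns a dict with "image" (420x560x3 uint8, blue, green, red), "z_map" (420x560 float32, m along the optical axis (not along the pixel's ray), 0 where there is no reading), "fov_y" (degrees; the focal length in pixels is half the picture's height over the tangent of half this angle, whatever the lens; pixels are square), "cx", "cy" (the principal point, pixels), "pose" (4x4, takes a point from camera to world coordinates). Camera axes: x right, y up, looking along -z (the intrinsics and any distortion apply to the point x, -y, -z); pixel columns grow to the right and rows downward; lengths in m; the calibration is good to about 2 mm. A picture is of the moment at which its call begins.
- hand_in(): hands the job in; it is judged then, once.
The state is a dict: "time": time; "joint_positions": joint angles; "qvel": joint speeds; "joint_torque": joint torques, N m; "tool_pos": TCP position; "ee_rot": TCP orientation; "force": force on the tool from outside, world axes, zero at the start; "moment": the same for the moment, N m; "finger_gap": finger opening in m; "grip_force": force on a finger pad.
Only numpy, scipy, OpenCV 4.12 (cv2) and the standard library are available. Lean on these libraries where they do the work, as an engineer would, in place of code of your own. Each camera call takes 0.05 s, during which the arm holds its last target. There are 200 camera calls.

## Working session

There is one attempt and no reset: what is moved stays moved. The work goes in short steps, Python scripts to look and compute and a tool call to move; the robot and the scene stay as the last step left them, time stands still between calls to the robot, and variables do not carry over. Pictures are saved under pics/ and viewed, at most 14 in all, crops included, and the job is handed in when it is done.

Besides the shell and the picture viewer there is one more tool, called after "Call:" by a JSON object that holds its "fn" and its "kwargs". jog_arm: Moves the arm, as the interface text tells. Its arguments: {"type":"object","properties":{"slide":{"type":"array"},"angular":{"type":"array"},"gripper":{"type":"array"},"force":{"type":"number"}},"required":["slide","angular","gripper"]}

```bash
ls; mkdir -p pics
python3 - <<'E'
from rig import status, eyes, env
import cv2,numpy as np,pickle
s=status.observe();print(s)
for n in("side","top"):
    d=eyes.get_image(n);pickle.dump(d,open(f"{n}0.pkl","wb"))
    cv2.imwrite(f"pics/{n}0.png",d["image"]);print(n,d["fov_y"],d["cx"],d["cy"],d["pose"],[k for k in d],(d["z_map"]>0).mean())
E
```

```text
pics
{'time': 0.0, 'joint_positions': array([-1.33199573e+00,  5.33712196e-02,  1.61428241e+00, -1.99312268e-05,
        1.47599754e+00, -1.19010599e-01]), 'qvel': array([ 1.74622051e-03,  4.65655712e-04, -1.32788847e-03,  2.71127018e-03,
        1.82349394e-05,  9.60126796e-04]), 'joint_torque': array([-4.12561149e-04, -3.93679440e+01, -3.70180678e+01, -1.00009011e-04,
        6.90198125e-03,  1.03776367e-05]), 'tool_pos': array([ 0.21873631, -0.58483123,  0.23806102]), 'ee_rot': array([[ 9.36665030e-01,  3.50226163e-01, -5.06195187e-04],
       [ 3.50226457e-01, -9.36662931e-01,  1.99540867e-03],
       [ 2.24710057e-04, -2.04631247e-03, -9.99997881e-01]]), 'force': array([-0.11757776,  0.03445486,  0.16660622]), 'moment': array([ 0.00056434,  0.02020827, -0.02990513]), 'grip_force': 0.0, 'finger_gap': 0.08560927380905539}
side 43.79697619869603 282.7842324265868 207.28514905646264 [[-0.94588343  0.29170559 -0.14217028  0.27484385]
 [-0.32442748 -0.84039192  0.43415231  0.59414602]
 [ 0.0071659   0.45678142  0.8895501   1.47583374]
 [ 0.          0.          0.          1.        ]] ['image', 'z_map', 'fov_y', 'cx', 'cy', 'pose'] 0.9958715986394557
top 48.79945384209893 276.25396403138745 208.47618894791847 [[-8.50049407e-04  9.90259663e-01 -1.39230306e-01  3.04781076e-01]
 [-9.99990180e-01 -1.44733817e-03 -4.18873997e-03 -1.13839706e-01]
 [-4.34945357e-03  1.39225378e-01  9.90251168e-01  1.58760311e+00]
 [ 0.00000000e+00  0.00000000e+00  0.00000000e+00  1.00000000e+00]] ['image', 'z_map', 'fov_y', 'cx', 'cy', 'pose'] 0.9959396258503401
```

View pics/top0.png

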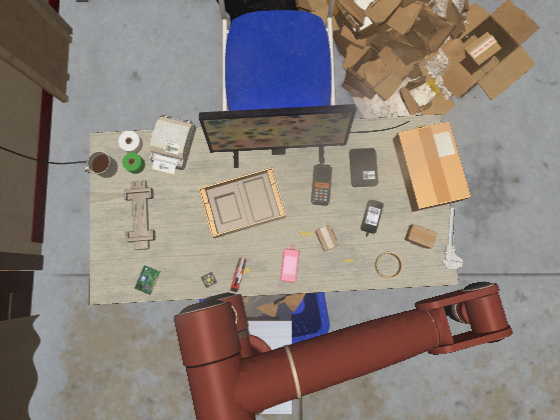

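View pics/side0.png

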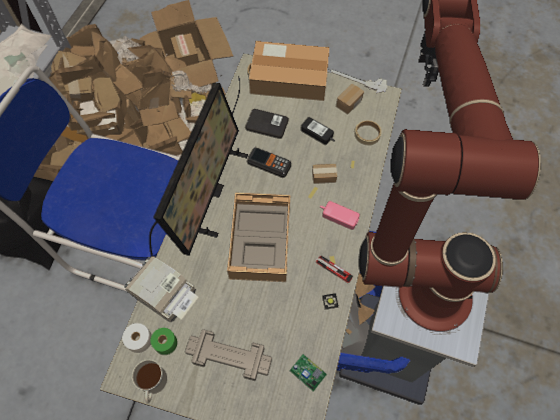

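Top view candidates:
- **Power supply:** black with label at (371,217). The pink one at (290,265) is excluded, and the drive is at (364,167).
- **Brown boxes:** (326,237) looks smallest and (421,236) taller.
- **Tester:** (321,185).
- **Cradle:** (140,215).
- **Carton:** (243,202), short recess on the left and long recess on the right.

Next I'll measure these in both views.

```bash
cat > h.py <<'E'
import numpy as np,cv2,pickle
def f_of(d): return d["image"].shape[0]/2/np.tan(np.radians(d["fov_y"])/2)
def cloud(d):
    f=f_of(d);z=d["z_map"];v,u=np.mgrid[:z.shape[0],:z.shape[1]]
    P=np.stack([(u-d["cx"])/f*z,-(v-d["cy"])/f*z,-z],-1)
    return P@d["pose"][:3,:3].T+d["pose"][:3,3]
def proj(d,p):
    q=d["pose"][:3,:3].T@(np.array(p)-d["pose"][:3,3]);f=f_of(d)
    return np.array([d["cx"]+f*q[0]/-q[2],d["cy"]-f*q[1]/-q[2]])
def ray(d,u,v,h):
    f=f_of(d);r=d["pose"][:3,:3]@np.array([(u-d["cx"])/f,-(v-d["cy"])/f,-1]);o=d["pose"][:3,3]
    return o+r*(h-o[2])/r[2]
def grab(tag):
    from rig import eyes
    o={}
    for n in("top","side"):
        o[n]=eyes.get_image(n);pickle.dump(o[n],open(f"{n}{tag}.pkl","wb"))
    return o
def rect(P):
    (c,s,a)=cv2.minAreaRect((P[:,:2]*1000).astype(np.float32)); 
    if s[0]<s[1]: s=(s[1],s[0]);a+=90
    return np.round(c,1),np.round(s,1),round((a+90)%180-90,1)
E
python3 - <<'E'
from h import *
for n in("top","side"):
    d=pickle.load(open(n+"0.pkl","rb"));P=cloud(d)
    x=P[...,0];y=P[...,1];z=P[...,2]
    ok=(x>.3)&(x<.8)&(np.abs(y)<.62)&(z<.3)
    flat=ok&(np.abs(z)<.006);print(n,"table z",np.median(z[flat]),[round(float(np.median(z[flat&(y>a)&(y<a+.3)])),4) for a in(-.6,-.3,0,.3)])
    m=(ok&(z>.009)).astype(np.uint8)
    k,L,st,_=cv2.connectedComponentsWithStats(m)
    for i in range(1,k):
        if st[i,4]<60: continue
        Q=P[L==i];top=np.percentile(Q[:,2],90);T=Q[Q[:,2]>top-.006]
        print(n,"px",st[i,:2]+st[i,2:4]//2,st[i,4],"top",round(top*1000,1),"all",rect(Q),"T",rect(T))
E
```

```text
top table z -0.00023285046805077148 [-0.0005, -0.0003, -0.0001, -0.0001]
top px [277 131] 5651 top 232.1 all (array([ 768. , -115.9]), array([487.3,  70.3]), -88.5) T (array([ 793.7, -110.1]), array([475.6,  26.2]), -87.1)
top px [172 149] 1698 top 87.5 all (array([732. , 258.3]), array([165.8, 120.2]), -13.7) T (array([760.7, 251.9]), array([116.6,  97.2]), 76.9)
top px [413 169] 2290 top 83.3 all (array([ 655.1, -578.9]), array([276.3, 104.7]), 5.0) T (array([ 657. , -596.2]), array([265.5, 105. ]), 12.6)
top px [132 152] 742 top 51.6 all (array([722.6, 395. ]), array([144.7,  72.4]), 8.3) T (array([722.2, 392.8]), array([139.5,  63.3]), 11.5)
top px [364 167] 975 top 21.8 all (array([ 671.3, -410.4]), array([135.3,  93.4]), 2.2) T (array([ 672.1, -410.1]), array([131.6,  90.6]), 0.8)
top px [101 164] 612 top 78.3 all (array([676.4, 490.2]), array([89.5, 77.6]), 74.6) T (array([674.9, 486.9]), array([80.8, 75.9]), 60.5)
top px [322 185] 733 top 32.6 all (array([ 610.5, -265.4]), array([141.4,  68. ]), -5.3) T (array([ 609.3, -263. ]), array([135. ,  55.5]), -4.1)
top px [242 202] 3
[... 2381 characters left out ...]
214] 486 top 33.8 all (array([ 348.6, -152.4]), array([103.1,  55.4]), -7.2) T (array([ 340.5, -151.7]), array([86.3, 52.4]), -8.1)
side px [166 290] 2420 top 87.6 all (array([729.7, 259.5]), array([168.1, 117.7]), -14.5) T (array([756.3, 252.7]), array([116.1,  98.4]), 76.7)
side px [149 339] 1152 top 51.5 all (array([721.6, 395.8]), array([145.8,  72.1]), 8.1) T (array([720.1, 395.3]), array([142.2,  68.9]), 9.8)
side px [228 355] 2096 top 33.3 all (array([503.5, 361.5]), array([238. ,  93.7]), 4.3) T (array([512.5, 362.2]), array([199.2,  93.7]), 4.3)
side px [149 381] 974 top 78.5 all (array([674.4, 492.8]), array([91.2, 77.4]), 75.2) T (array([672.5, 486.4]), array([77.4, 76. ]), -22.2)
```

Run:
```python
from h import *
a=pickle.load(open("top0.pkl","rb"))["image"];b=pickle.load(open("side0.pkl","rb"))["image"]
A=cv2.resize(a[140:290,190:450],None,fx=3,fy=3,interpolation=cv2.INTER_CUBIC)[:,:780]
cv2.imwrite("pics/crop1.png",A)
```

```text
(no output)
```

View pics/crop1.png

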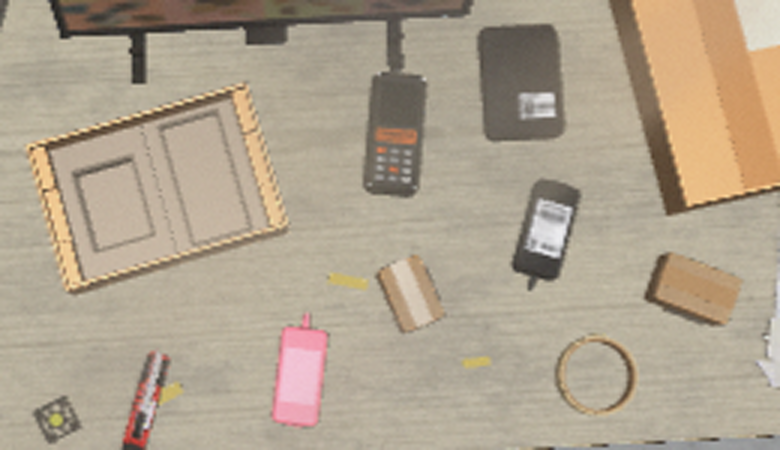

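The crop confirms the identities. The brown box at crop (410,293) measures 76x55x44, which fits the smallest box. The one at (695,288) is 90x61x53, so it's the tall box. The black labelled brick at (547,230) is the supply, and the tester is at (395,135). Next I'll check the recess floors and the grasp geometry.

Run:
```python
from h import *
from rig import env
print(env.tip_reach,[k for k in dir(env) if k[0]!='_'])
th=np.radians(-73.8);R=np.array([[np.cos(th),-np.sin(th)],[np.sin(th),np.cos(th)]]);c=np.array([.5413,.0066])
for n in("top","side"):
    d=pickle.load(open(n+"0.pkl","rb"));P=cloud(d).reshape(-1,3)
    q=(P[:,:2]-c)@R
    for s in(1,-1):
        m=(abs(q[:,0]-s*.054)<.05)&(abs(q[:,1])<.072);z=P[m,2]
        core=(abs(q[:,0]-s*.054)<.02)&(abs(q[:,1])<.03)
        fz=np.median(P[core,2]);rim=np.percentile(z,95)
        sel=m&(P[:,2]<(fz+.0+.03)/2) if 0 else m&(P[:,2]<(fz+.032)/2)
        Q=q[sel]
        k,l=rect(P[sel])[0:2]
        print(n,s,"floor",round(fz,4),"rim",round(rim,4),rect(P[sel]),"carton-frame",(np.percentile(Q,[1,99],axis=0)*1000).round(1).tolist())
    # cradle local: beam edges
    C=cloud(d).reshape(-1,3);m=(abs(C[:,0]-.504)<.045)&(abs(C[:,1]-.36)<.06)&(C[:,2]>.012)
    Z=C[m];print("beam",rect(Z),np.median(Z[:,2]))
    m=(C[:,2]>.009)&(abs(C[:,0]-.504)<.14)&(abs(C[:,1]-.36)<.07);print("cradle px",rect(C[m&(C[:,2]>.025)]))
```

```text
0.008 ['Unreachable', 'tip_reach']
top 1 floor 0.0172 rim 0.0352 (array([559.7, -46.6]), array([142.9,  80.3]), 11.3) carton-frame [[22.2, -65.2], [88.6, 70.2]]
top -1 floor 0.0078 rim 0.0361 (array([514.3,  57.2]), array([121. ,  70.8]), 10.7) carton-frame [[-86.3, -39.8], [-23.0, 46.6]]
beam (array([503.5, 359.6]), array([92.9, 52.3]), 4.1) 0.019806759018784037
cradle px (array([503.5, 360.1]), array([231.2,  94. ]), 5.0)
side 1 floor 0.0176 rim 0.0349 (array([557.9, -50.4]), array([140.8,  89.1]), 17.3) carton-frame [[26.2, -69.2], [88.8, 67.5]]
side -1 floor 0.0082 rim 0.036 (array([526.6,  53.2]), array([89.9, 62.5]), 15.9) carton-frame [[-78.4, -44.9], [-20.2, 43.2]]
beam (array([504. , 361.1]), array([92.6, 50.8]), 4.8) 0.019900311477186294
cradle px (array([501.7, 361.4]), array([231.4,  93.7]), 4.3)
```

Call:
{"fn": "jog_arm", "kwargs": {"slide": [[3,1.7,0],[6,3.4,-1],[9.28,5.14,-3],[9.28,5.14,-5],[9.28,5.14,-5],[9.28,5.14,-5],[9.28,5.14,-5],[9.28,5.14,-5],[9.28,5.14,-5]], "angular": [[0,0,-0.15],[0,0,-0.3],[0,0,-0.45],[0,0,-0.637],[0,0,-0.637],[0,0,-0.637],[0,0,-0.637],[0,0,-0.637],[0,0,-0.637]], "gripper": [80,80,80,80,80,80,80,80,80], "force": 40}}

```text
time: 1.23
tool_pos: [0.4971, -0.4328, 0.0912]
ee_rot: [[0.961, -0.277, 0.002], [-0.277, -0.961, -0.002], [0.002, 0.002, -1.0]]
force: [0.1, 0.3, 1.1]
finger_gap: 0.0797
grip_force: 0.0
```

Run:
```python
from h import *
from rig import status
o=grab("1");s=status.observe();print(s["tool_pos"],s["ee_rot"][:,0])
im=[]
for n in o:
    u,v=proj(o[n],s["tool_pos"]).round().astype(int);print(n,u,v)
    im.append(cv2.resize(o[n]["image"][max(v-50,0):max(v-50,0)+100,u-60:u+60],None,fx=3.2,fy=3.2,interpolation=cv2.INTER_CUBIC))
cv2.imwrite("pics/c2.png",np.hstack(im))
```

```text
[ 0.49702176 -0.43265335  0.09105346] [ 0.96084885 -0.2770643   0.00220549]
top 376 214
side 317 117
```

View pics/c2.png

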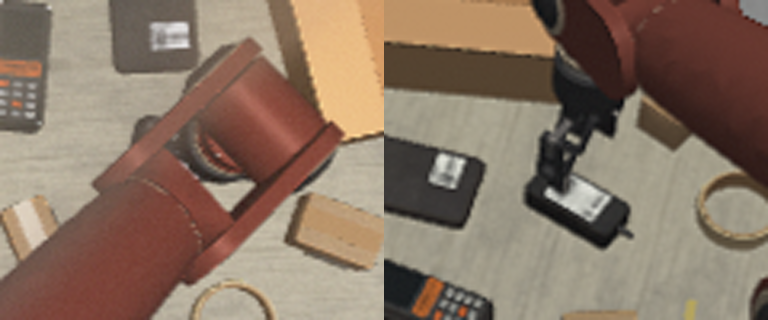

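Call:
{"fn": "jog_arm", "kwargs": {"slide": [[0,0.07,-1],[0,0.07,-2],[0,0.07,-2.27],[0,0.07,-2.27],[0,0.07,-2.27],[0,0.07,-2.27],[0,0.07,-2.27],[0,0.07,-2.27],[0,0.07,-2.27],[0,0.07,-2.27]], "angular": [[0,0,0],[0,0,0],[0,0,0],[0,0,0],[0,0,0],[0,0,0],[0,0,0],[0,0,0],[0,0,0],[0,0,0]], "gripper": [80,80,80,80,80,40,40,40,40,40], "force": 40}}

```text
time: 2.58
tool_pos: [0.4981, -0.4302, 0.0229]
ee_rot: [[0.961, -0.276, 0.002], [-0.276, -0.961, -0.002], [0.002, 0.002, -1.0]]
force: [-0.5, 0.0, 6.5]
finger_gap: 0.0513
grip_force: 44.2
```

Call:
{"fn": "jog_arm", "kwargs": {"slide": [[0,0,1.5],[0,0,3],[0.2,1.2,4],[0.5,2.8,4],[0.8,4.4,4],[1.1,6,4],[1.35,7.6,4],[1.6,9.2,4],[1.85,10.8,4],[2.1,12.2,4],[2.26,12.92,4],[2.26,12.92,4]], "angular": [[0,0,0],[0,0,0],[0,0,0.05],[0,0,0.1],[0,0,0.16],[0,0,0.24],[0,0,0.32],[0,0,0.4],[0,0,0.48],[0,0,0.563],[0,0,0.563],[0,0,0.563]], "gripper": [40,40,40,40,40,40,40,40,40,40,40,40]}}

```text
time: 4.08
tool_pos: [0.5643, -0.0398, 0.14]
ee_rot: [[0.959, 0.283, -0.002], [0.283, -0.959, 0.001], [-0.002, -0.001, -1.0]]
force: [0.7, 0.5, -2.9]
finger_gap: 0.0507
grip_force: 43.4
```

Call:
{"fn": "jog_arm", "kwargs": {"slide": [[0,0,-1],[0,0,-1],[0,0,-1]], "angular": [[0,0,0],[0,0,0],[0,0,0]], "gripper": [40,40,40]}}

```text
time: 4.45
tool_pos: [0.565, -0.0422, 0.1114]
ee_rot: [[0.96, 0.279, -0.0], [0.279, -0.96, -0.0], [-0.0, -0.0, -1.0]]
force: [0.4, -0.2, -2.8]
finger_gap: 0.0508
grip_force: 43.3
```

Run:
```python
from h import *
from rig import status
o=grab("2");s=status.observe();print(s["tool_pos"],s["ee_rot"][:,0],s["grip_force"])
im=[]
for n in o:
    u,v=proj(o[n],s["tool_pos"]).round().astype(int);print(n,u,v)
    im.append(cv2.resize(o[n]["image"][max(v-50,0):max(v-50,0)+100,u-60:u+60],None,fx=3.2,fy=3.2,interpolation=cv2.INTER_CUBIC))
cv2.imwrite("pics/c3.png",np.hstack(im))
```

```text
[ 0.56576135 -0.04212687  0.1124612 ] [0.96017724 0.27938695 0.00161367] 43.3269202709198
top 256 192
side 256 208
```

View pics/c3.png

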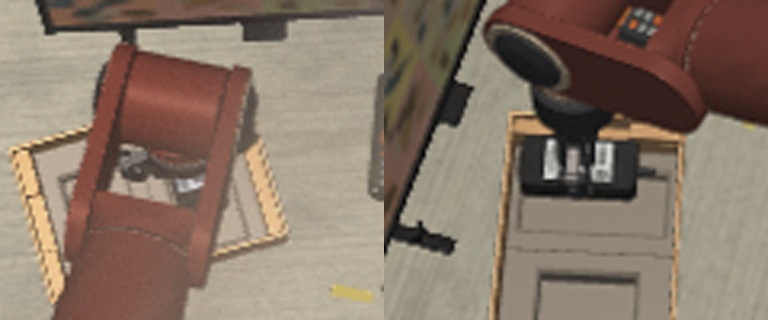

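The side view shows the supply held level over the long recess, with the cord boot pointing toward -x. I'll check its pose in depth before lowering.

```bash
cat >> h.py <<'E'
def held(d,t,lo,hi,phi,L,W):
    """points near tool t in tool-aligned frame, dark-agnostic; height band lo..hi -> extents (mm) relative to t"""
    P=cloud(d).reshape(-1,3);c,s=np.cos(phi),np.sin(phi);q=(P[:,:2]-t[:2])@np.array([[c,-s],[s,c]])
    m=(abs(q[:,0])<L)&(abs(q[:,1])<W)&(P[:,2]>lo)&(P[:,2]<hi)
    return q[m]*1000,P[m]
E
python3 - <<'E'
from h import *
t=np.array([.56576,-.04213,.1125]);d=pickle.load(open("side2.pkl","rb"));phi=np.arctan2(.2794,.9602)
q,P=held(d,t,.085,.125,phi,.09,.06)
top=q[(P[:,2]>.11)]
print(len(q),np.percentile(q,[1,50,99],axis=0),np.percentile(P[:,2],[5,50,95]));
sel=P[P[:,2]>.11];print(rect(sel))
for a in(-50,-25,25,40):
    m=abs(q[:,0]-a)<8;print(a,np.percentile(q[m,1],[3,97]) if m.any() else 0, np.percentile(P[m,2],[50,90]) if m.any() else 0)
E
```

```text
498 [[-64.88579895 -20.8161376 ]
 [-17.91447961  10.90872024]
 [ 51.86900206  30.84108864]] [0.09871091 0.11790676 0.12296437]
(array([557.4, -34.5]), array([117.8,  63.6]), 15.3)
-50 [-17.19786416  29.05381432] [0.11796024 0.12191708]
-25 [-18.10437832  29.30853954] [0.11950529 0.12284864]
25 [-17.76518399  29.33127917] [0.11877974 0.12250641]
40 [-18.95547654  29.19828616] [0.11814245 0.12146749]
```

Run:
```python
from h import *
t=np.array([.56576,-.04213,.1125]);phi=np.arctan2(.2794,.9602);R=np.array([[np.cos(phi),-np.sin(phi)],[np.sin(phi),np.cos(phi)]])
d=pickle.load(open("top2.pkl","rb"))
q,P=held(d,t,.085,.125,phi,.09,.06);print(len(q))
if len(q):print(np.percentile(q,[1,50,99],axis=0).round(1),np.percentile(P[:,2],[5,50,95]))
for n in("side","top"):
    d=pickle.load(open(n+"2.pkl","rb"));g=d["image"].max(2)
    # walk lateral lines across the body at given x, sample brightness at plane z=.1195
    for a in(-45,40,45):
        o=[]
        for b in range(-44,46,4):
            p=t[:2]+R@np.array([a,b])/1000
            u,v=proj(d,[*p,.1195]);o.append(int(g[int(round(v)),int(round(u))]))
        print(n,a,o)
```

```text
85
[[-50.2 -23.4]
 [-28.4  14.1]
 [-10.9  30.6]] [0.11249079 0.11828974 0.12347161]
side -45 [95, 83, 98, 143, 187, 101, 46, 51, 51, 49, 49, 50, 50, 50, 48, 47, 49, 49, 29, 22, 18, 62, 147]
side 40 [94, 151, 202, 199, 202, 188, 44, 50, 49, 47, 47, 47, 47, 47, 46, 47, 49, 46, 36, 23, 26, 83, 150]
side 45 [179, 147, 200, 197, 200, 179, 46, 46, 45, 46, 49, 47, 47, 44, 45, 47, 46, 45, 33, 22, 58, 107, 118]
top -45 [187, 187, 185, 148, 180, 154, 115, 109, 139, 140, 138, 141, 140, 115, 102, 101, 131, 139, 139, 138, 139, 136, 138]
top 40 [131, 103, 136, 154, 149, 149, 140, 133, 133, 135, 130, 128, 124, 124, 125, 121, 119, 119, 114, 108, 112, 112, 102]
top 45 [118, 117, 150, 163, 162, 153, 152, 147, 140, 135, 139, 127, 126, 126, 125, 123, 125, 121, 119, 118, 115, 114, 112]
```

The top edges in the side view are centred within 2.5 mm of the tool, which is calibration-level, so I'll lower with a 1 mm compromise.

Call:
{"fn": "jog_arm", "kwargs": {"slide": [[0.01,-0.04,-0.8],[0.01,-0.04,-1.5],[0.01,-0.04,-1.8],[0.01,-0.04,-2.0],[0.01,-0.04,-2.15],[0.01,-0.04,-2.28],[0.01,-0.04,-2.28],[0.01,-0.04,-2.28]], "angular": [[0,0,0],[0,0,0],[0,0,0],[0,0,0],[0,0,0],[0,0,0],[0,0,0],[0,0,0]], "gripper": [40,40,40,40,40,40,40,40]}}

```text
time: 5.55
tool_pos: [0.5656, -0.0427, 0.0431]
ee_rot: [[0.96, 0.28, 0.001], [0.28, -0.96, -0.0], [0.001, 0.0, -1.0]]
force: [-0.5, 0.4, -2.4]
finger_gap: 0.0507
grip_force: 43.3
```

Call:
{"fn": "jog_arm", "kwargs": {"slide": [[0,0,-0.06],[0,0,-0.06],[0,0,-0.06]], "angular": [[0,0,0],[0,0,0],[0,0,0]], "gripper": [40,40,40]}}

```text
time: 5.92
tool_pos: [0.5655, -0.0427, 0.0411]
ee_rot: [[0.96, 0.28, 0.0], [0.28, -0.96, -0.0], [0.0, 0.0, -1.0]]
force: [0.2, 0.3, -1.7]
finger_gap: 0.051
grip_force: 43.4
```

Call:
{"fn": "jog_arm", "kwargs": {"slide": [[0,0,0],[0,0,0],[0,0,0.3],[0,0,1.5],[0,0,3],[-0.5,-0.8,4],[-1.5,-2.4,4],[-2.5,-4.1,4],[-3.5,-5.7,4],[-4.4,-7.2,4],[-4.75,-7.78,3],[-4.75,-7.78,2]], "angular": [[0,0,0],[0,0,0],[0,0,0],[0,0,0],[0,0,0],[0,0,0.02],[0,0,0.04],[0,0,0.08],[0,0,0.1],[0,0,0.11],[0,0,0.11],[0,0,0.11]], "gripper": [62,62,62,62,62,66,72,78,78,78,78,78]}}

```text
time: 7.42
tool_pos: [0.4226, -0.2782, 0.1019]
ee_rot: [[0.925, 0.381, 0.002], [0.381, -0.925, -0.002], [0.001, 0.003, -1.0]]
force: [-0.0, 0.2, -0.4]
finger_gap: 0.0782
grip_force: 0.0
```

Run:
```python
from h import *
from rig import status
o=grab("3");s=status.observe();print(s["tool_pos"],s["ee_rot"][:,0],s["finger_gap"])
th=np.radians(-73.8);R=np.array([[np.cos(th),-np.sin(th)],[np.sin(th),np.cos(th)]]);c=np.array([.5413,.0066])
for n in o:
    P=cloud(o[n]).reshape(-1,3);q=(P[:,:2]-c)@R
    m=(abs(q[:,0]-.054)<.05)&(abs(q[:,1])<.075)&(P[:,2]>.042)
    print(n,m.sum(),rect(P[m]) if m.any() else 0,np.percentile(P[m,2],[50,95]),(np.percentile(q[m],[1,99],axis=0)*1000).round(1).tolist())
cv2.imwrite("pics/c4.png",np.hstack([cv2.resize(o["top"]["image"][150:250,185:305],None,fx=3.2,fy=3.2,interpolation=3),cv2.resize(o["side"]["image"][140:290,215:395],None,fx=2.13,fy=2.13,interpolation=3)[:320]]))
```

```text
[ 0.42066683 -0.27488554  0.0981241 ] [ 0.92388718  0.38265532 -0.00271679] 0.07821145922549011
top 453 (array([566.6, -40.9]), array([107.3,  51.5]), 16.1) [0.04794075 0.05298386] [[27.5, -41.2], [77.9, 63.2]]
side 524 (array([567.9, -51.4]), array([108.9,  79.1]), 17.5) [0.04795106 0.05353847] [[24.1, -43.6], [77.7, 60.8]]
```

View pics/c4.png

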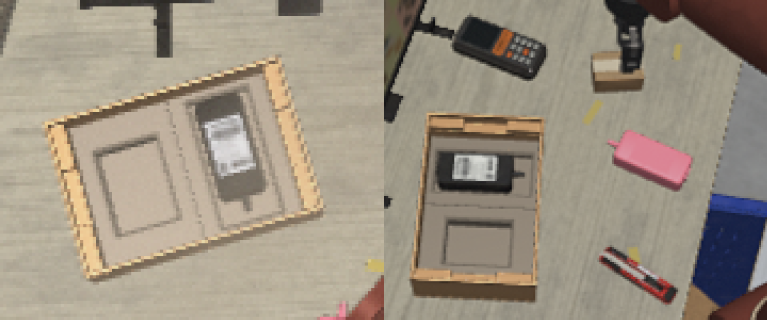

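The supply is seated: its top is at 48 mm and it's centred about 2 mm from the recess centre. The gripper is over the small box.

Call:
{"fn": "jog_arm", "kwargs": {"slide": [[0.08,-0.04,-1],[0.08,-0.04,-2],[0.08,-0.04,-2.17],[0.08,-0.04,-2.17],[0.08,-0.04,-2.17],[0.08,-0.04,-2.17],[0.08,-0.04,-2.17],[0.08,-0.04,-2.17],[0.08,-0.04,-2.17]], "angular": [[0,0,0],[0,0,0],[0,0,0],[0,0,0],[0,0,0],[0,0,0],[0,0,0],[0,0,0],[0,0,0]], "gripper": [78,78,78,78,40,40,40,40,40], "force": 30}}

```text
time: 8.65
tool_pos: [0.4264, -0.2782, 0.0379]
ee_rot: [[0.923, 0.384, 0.002], [0.384, -0.923, -0.002], [0.001, 0.003, -1.0]]
force: [-0.5, -0.0, 6.4]
finger_gap: 0.0523
grip_force: 32.2
```

Call:
{"fn": "jog_arm", "kwargs": {"slide": [[0,0,1],[0,0,2.5],[0.1,0.5,4],[0.5,1.9,4],[1,3.4,4],[1.5,5,4],[2,6.6,4],[2.5,8.2,4],[3,9.8,4],[3.39,11.2,4],[3.39,11.2,3],[3.39,11.2,3]], "angular": [[0,0,0],[0,0,0],[0,0,0],[0,0,-0.02],[0,0,-0.04],[0,0,-0.06],[0,0,-0.08],[0,0,-0.1],[0,0,-0.11],[0,0,-0.11],[0,0,-0.11],[0,0,-0.11]], "gripper": [40,40,40,40,40,40,40,40,40,40,40,40]}}

```text
time: 10.15
tool_pos: [0.5245, 0.0593, 0.123]
ee_rot: [[0.96, 0.281, -0.007], [0.281, -0.96, 0.0], [-0.006, -0.002, -1.0]]
force: [-0.1, -1.2, -1.2]
finger_gap: 0.0522
grip_force: 32.5
```

Run:
```python
from h import *
from rig import status
o=grab("4")
for i in range(3):
    s=status.observe();print(s["time"],s["tool_pos"],s["ee_rot"][:,0],s["finger_gap"],s["force"]);o=grab("4")
s=status.observe();t=s["tool_pos"];e=s["ee_rot"];phi=np.arctan2(e[1,0],e[0,0])
d=o["side"]
q,P=held(d,t,t[2]-.045,t[2]+.011,phi,.055,.045)
print(len(q),np.percentile(q,[1,50,99],axis=0).round(1),np.percentile(P[:,2],[5,50,95]))
R=np.array([[np.cos(phi),-np.sin(phi)],[np.sin(phi),np.cos(phi)]])
u,v=proj(d,t).astype(int);print(u,v)
cv2.imwrite("pics/c5.png",cv2.resize(d["image"][v-50:v+60,u-70:u+70],None,fx=5,fy=5,interpolation=3))
```

```text
10.25 [0.52661482 0.0584447  0.125824  ] [ 9.60114478e-01  2.79605835e-01 -8.75155559e-04] 0.05203568952240477 [-0.15387607 -1.09018348 -0.74739337]
10.35 [0.52758752 0.05815507 0.12711323] [0.96025498 0.27911924 0.00168164] 0.05193312174776178 [ 0.7790891  -0.12756005 -1.43473111]
10.45 [0.52769814 0.0581713  0.12721747] [0.96025117 0.27913001 0.00203257] 0.05183394592785159 [ 0.78719989  0.07254781 -0.4524962 ]
323 [[-42.2 -21.8]
 [-20.8  11.8]
 [ 33.8  28.9]] [0.09899968 0.12783561 0.13348326]
256 240
```

View pics/c5.png

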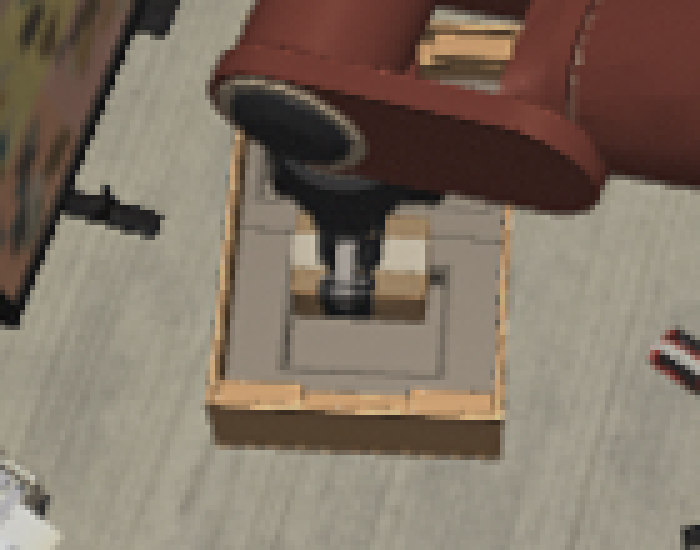

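The box is held level over the short recess, with its long side aligned at crop (358,265). I'll lower it now.

Call:
{"fn": "jog_arm", "kwargs": {"slide": [[0.04,-0.01,-0.8],[0.04,-0.01,-1.6],[0.04,-0.01,-2],[0.04,-0.01,-2.2],[0.04,-0.01,-2.4],[0.04,-0.01,-2.5],[0.04,-0.01,-2.5],[0.04,-0.01,-2.5],[0.04,-0.01,-2.5]], "angular": [[0,0,0],[0,0,0],[0,0,0],[0,0,0],[0,0,0],[0,0,0],[0,0,0],[0,0,0],[0,0,0]], "gripper": [40,40,40,40,40,40,40,40,40]}}

```text
time: 11.68
tool_pos: [0.5284, 0.0584, 0.0512]
ee_rot: [[0.96, 0.28, 0.001], [0.28, -0.96, -0.0], [0.001, 0.0, -1.0]]
force: [0.2, -0.4, -1.2]
finger_gap: 0.0519
grip_force: 32.5
```

Call:
{"fn": "jog_arm", "kwargs": {"slide": [[0,0,-0.1],[0,0,-0.1],[0,0,-0.1]], "angular": [[0,0,0],[0,0,0],[0,0,0]], "gripper": [40,40,40]}}

```text
time: 12.05
tool_pos: [0.5281, 0.0584, 0.0478]
ee_rot: [[0.96, 0.28, -0.0], [0.28, -0.96, 0.0], [-0.0, -0.0, -1.0]]
force: [0.0, -0.1, -1.4]
finger_gap: 0.0521
grip_force: 32.5
```

Call:
{"fn": "jog_arm", "kwargs": {"slide": [[0,0,-0.05],[0,0,-0.05],[0,0,-0.05],[0,0,0.3],[0,0,1.5],[0,0,3],[-0.1,1.5,3.5],[-0.3,3.4,3.5],[-0.45,5.3,3.5],[-0.6,7.2,3.5],[-0.75,9,3],[-0.81,10.07,2]], "angular": [[0,0,0],[0,0,0],[0,0,0],[0,0,0],[0,0,0],[0,0,0],[0,0,-0.03],[0,0,-0.08],[0,0,-0.14],[0,0,-0.18],[0,0,-0.203],[0,0,-0.203]], "gripper": [40,62,62,62,62,62,66,72,78,78,78,78]}}

```text
time: 13.55
tool_pos: [0.5049, 0.3639, 0.1105]
ee_rot: [[0.997, 0.083, 0.005], [0.083, -0.997, 0.003], [0.005, -0.003, -1.0]]
force: [0.3, 0.1, -0.1]
finger_gap: 0.0779
grip_force: 0.0
```

Run:
```python
from h import *
from rig import status
o=grab("5");o=grab("5");s=status.observe();print(s["tool_pos"],s["ee_rot"][:,0],s["finger_gap"])
th=np.radians(-73.8);R=np.array([[np.cos(th),-np.sin(th)],[np.sin(th),np.cos(th)]]);c=np.array([.5413,.0066])
for n in o:
    P=cloud(o[n]).reshape(-1,3);q=(P[:,:2]-c)@R
    for sg in(1,-1):
        m=(abs(q[:,0]-sg*.054)<.045)&(abs(q[:,1])<.075)&(P[:,2]>.042)
        print(n,sg,m.sum(),rect(P[m]) if m.any() else 0,np.percentile(P[m,2],[50,95]),(np.percentile(q[m],[1,99],axis=0)*1000).round(1).tolist())
cv2.imwrite("pics/c6.png",np.hstack([cv2.resize(o["top"]["image"][150:250,185:305],None,fx=3.2,fy=3.2,interpolation=3),cv2.resize(o["side"]["image"][190:390,160:300],None,fx=2.13,fy=2.13,interpolation=3)[:320]]) if 0 else cv2.resize(o["side"]["image"][190:400,150:310],None,fx=2.8,fy=2.8,interpolation=3))
```

```text
[0.50354741 0.36070237 0.10788594] [ 9.96637266e-01  8.19377368e-02 -6.05891571e-04] 0.07789559643079584
top 1 456 (array([551.5, -45.2]), array([138. ,  51.4]), 16.1) [0.04786717 0.05338042] [[27.4, -42.5], [77.6, 63.2]]
top -1 320 (array([526.7,  59. ]), array([76.5, 50.3]), 16.6) [0.04800991 0.05326217] [[-78.7, -37.0], [-30.0, 37.5]]
side 1 529 (array([563.9, -38.3]), array([109.5,  56.8]), 16.4) [0.04818161 0.053165  ] [[24.3, -43.8], [76.4, 60.6]]
side -1 409 (array([522.9,  60.3]), array([74.3, 54.3]), 18.5) [0.04772073 0.05286277] [[-82.5, -39.5], [-32.0, 33.6]]
```

View pics/c6.png

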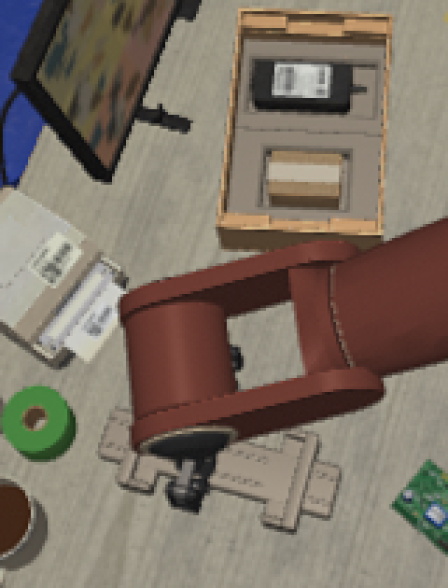

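Both items are seated, with tops at 48 mm. The gripper is centred over the cradle, so I'll grasp it now.

Call:
{"fn": "jog_arm", "kwargs": {"slide": [[0,0,-1],[0,0,-2],[0,0,-2.8],[0,0,-3.17],[0,0,-3.17],[0,0,-3.17],[0,0,-3.17],[0,0,-3.17],[0,0,-3.17],[0,0,-3.17],[0,0,-3.17]], "angular": [[0,0,0],[0,0,0],[0,0,0],[0,0,0],[0,0,0],[0,0,0],[0,0,0],[0,0,0],[0,0,0],[0,0,0],[0,0,0]], "gripper": [78,78,78,78,78,78,40,40,40,40,40], "force": 40}}

```text
time: 15.12
tool_pos: [0.5047, 0.361, 0.0141]
ee_rot: [[0.997, 0.081, 0.002], [0.081, -0.997, 0.001], [0.002, -0.001, -1.0]]
force: [-1.0, -1.3, 6.8]
finger_gap: 0.0489
grip_force: 43.4
```

Call:
{"fn": "jog_arm", "kwargs": {"slide": [[0,0,1],[0,0,3],[0,0,5],[0,-1.2,6.2],[0.2,-2.6,6.2],[0.4,-4,6.2],[0.6,-5.5,6.2],[0.8,-7,6.2],[1,-8.4,6.2],[1.1,-9.8,6.2],[1.2,-11,6.2],[1.23,-11.86,6.2]], "angular": [[0,0,0],[0,0,0],[0,0,0.1],[0,0,0.27],[0,0,0.44],[0,0,0.62],[0,0,0.8],[0,0,0.98],[0,0,1.16],[0,0,1.34],[0,0,1.52],[0,0,1.69]], "gripper": [40,40,40,40,40,40,40,40,40,40,40,40]}}

```text
time: 16.62
tool_pos: [0.5403, 0.0032, 0.1979]
ee_rot: [[-0.203, 0.979, -0.001], [0.979, 0.203, 0.0], [0.0, -0.001, -1.0]]
force: [-0.3, -0.0, -1.3]
finger_gap: 0.0488
grip_force: 42.6
```

Call:
{"fn": "jog_arm", "kwargs": {"slide": [[0,0,0],[0,0,-1.5],[0,0,-2],[0,0,-2],[0,0,-2]], "angular": [[0,0,0.083],[0,0,0.083],[0,0,0.083],[0,0,0.083],[0,0,0.083]], "gripper": [40,40,40,40,40]}}

```text
time: 17.25
tool_pos: [0.5416, 0.0047, 0.1402]
ee_rot: [[-0.279, 0.96, 0.002], [0.96, 0.279, -0.0], [-0.001, 0.002, -1.0]]
force: [0.9, 0.4, -0.3]
finger_gap: 0.0487
grip_force: 42.6
```

Run:
```python
from h import *
from rig import status
o=grab("6");o=grab("6");s=status.observe();t=s["tool_pos"];e=s["ee_rot"];phi=np.arctan2(e[1,0],e[0,0]);print(t,e.round(4).tolist(),np.degrees(phi),s["finger_gap"],s["force"],s["joint_positions"][5])
for n in o:
    q,P=held(o[n],t,t[2]-.02,t[2]+.03,phi,.15,.06)
    print(n,len(q),np.percentile(q,[1,99],axis=0).round(1).tolist(),np.percentile(P[:,2],[5,50,95]))
    for a,b in((-120,-95),(-88,-56),(56,88),(95,120)):
        m=(q[:,0]>a)&(q[:,0]<b)
        if m.sum()>10: print(a,b,m.sum(),np.percentile(q[m],[2,98],axis=0).round(1).tolist(),np.median(P[m,2]).round(4))
d=o["side"];u,v=proj(d,t).astype(int);
cv2.imwrite("pics/c7.png",cv2.resize(d["image"][v-75:v+75,u-90:u+90],None,fx=4,fy=4,interpolation=3))
```

```text
[0.54161436 0.00468607 0.14023539] [[-0.2794, 0.9602, 0.0023], [0.9602, 0.2794, -0.0003], [-0.001, 0.0021, -1.0]] 106.22542290111208 0.04858950617788176 [ 0.31835242 -0.28005307  0.00762807] -0.4119415671669835
top 779 [[-114.3, -41.8], [87.8, 45.6]] [0.13976433 0.14736213 0.16229217]
-120 -95 107 [[-115.6, -24.2], [-95.5, 23.6]] 0.1459
-88 -56 281 [[-87.1, -43.2], [-56.9, 45.8]] 0.1547
56 88 177 [[56.4, -27.7], [86.7, 33.2]] 0.1469
side 1101 [[-14.3, -42.0], [121.8, 47.1]] [0.13915382 0.14700567 0.16253939]
56 88 277 [[57.3, -42.8], [87.5, 47.2]] 0.1503
95 120 165 [[95.5, -22.8], [119.6, 26.7]] 0.1456
```

View pics/c7.png

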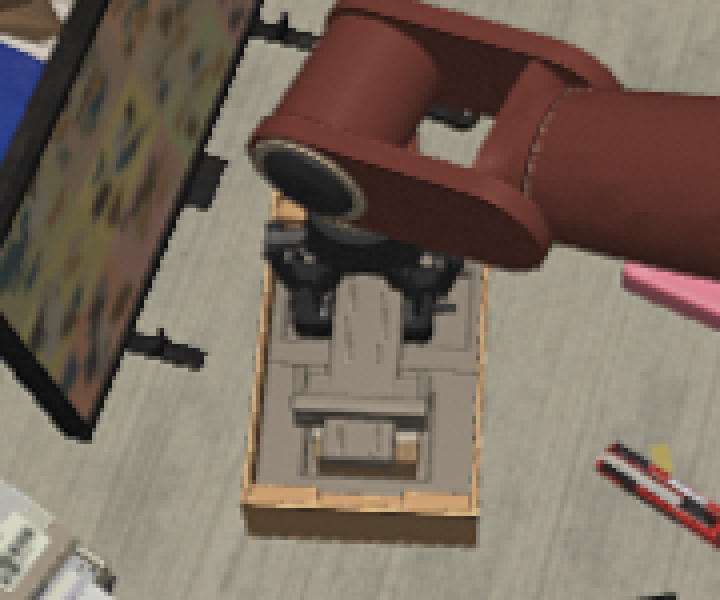

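The cradle is held level and aligned with the notches, and its centre matches the carton's within about 1 mm in the same views. Lowering.

Call:
{"fn": "jog_arm", "kwargs": {"slide": [[0.02,0,-0.8],[0.02,0,-1.6],[0.02,0,-2],[0.02,0,-2.2],[0.02,0,-2.4],[0.02,0,-2.45],[0.02,0,-2.45],[0.02,0,-2.45]], "angular": [[0,0,0],[0,0,0],[0,0,0],[0,0,0],[0,0,0],[0,0,0],[0,0,0],[0,0,0]], "gripper": [40,40,40,40,40,40,40,40]}}

```text
time: 18.45
tool_pos: [0.5417, 0.0046, 0.0658]
ee_rot: [[-0.279, 0.96, 0.001], [0.96, 0.279, -0.0], [-0.0, 0.001, -1.0]]
force: [0.7, 1.1, -1.0]
finger_gap: 0.0489
grip_force: 42.6
```

Call:
{"fn": "jog_arm", "kwargs": {"slide": [[0,0,-0.07],[0,0,-0.07],[0,0,-0.07]], "angular": [[0,0,0],[0,0,0],[0,0,0]], "gripper": [40,40,40]}}

```text
time: 18.82
tool_pos: [0.5419, 0.0046, 0.0641]
ee_rot: [[-0.279, 0.96, 0.001], [0.96, 0.279, -0.0], [-0.0, 0.001, -1.0]]
force: [-1.1, -0.4, 5.7]
finger_gap: 0.0485
grip_force: 43.3
```

Call:
{"fn": "jog_arm", "kwargs": {"slide": [[0,0,0],[0,0,0],[0,0,0],[0,0,0.5],[0,0,2],[0,0,3.5],[0.4,-1.5,3.5],[0.8,-3,3.5],[1.2,-4.5,3.5],[1.6,-6,3.5],[2,-7.5,3.5],[2.24,-8.99,3.5]], "angular": [[0,0,0],[0,0,0],[0,0,0],[0,0,0],[0,0,0],[0,0,0.1],[0,0,0.27],[0,0,0.44],[0,0,0.62],[0,0,0.8],[0,0,0.97],[0,0,1.14]], "gripper": [70,70,70,70,70,70,78,85,85,85,85,85]}}

```text
time: 20.32
tool_pos: [0.6092, -0.2667, 0.1695]
ee_rot: [[-0.99, 0.142, 0.001], [0.142, 0.99, -0.001], [-0.001, -0.0, -1.0]]
force: [0.9, 0.2, 0.3]
finger_gap: 0.0852
grip_force: 0.0
```

Call:
{"fn": "jog_arm", "kwargs": {"slide": [[0,0,0],[0,0,-1.5],[0,0,-2],[0,0,-2]], "angular": [[0,0,0.069],[0,0,0.069],[0,0,0.069],[0,0,0.069]], "gripper": [85,85,85,85]}}

```text
time: 20.82
tool_pos: [0.6077, -0.2644, 0.1071]
ee_rot: [[-0.997, 0.079, -0.003], [0.079, 0.997, 0.001], [0.003, 0.001, -1.0]]
force: [0.1, -0.4, -0.1]
finger_gap: 0.0849
grip_force: 0.0
```

Run:
```python
from h import *
from rig import status
o=grab("7");o=grab("7");s=status.observe();t=s["tool_pos"];e=s["ee_rot"];print(t,e[:,0].round(4),s["finger_gap"])
for phi in(np.radians(106.2),):
  for n in o:
    q,P=held(o[n],np.array([.5413,.0066]),.058,.09,phi,.14,.07)
    print(n,len(q),np.percentile(q,[1,99],axis=0).round(1).tolist())
    for a,b in((-119,-95),(-88,-78),(-50,50),(78,88),(95,119)):
        m=(q[:,0]>a)&(q[:,0]<b)&(abs(q[:,1])<50)&((abs(q[:,1])<28)|(abs(a)<90)&(b<90))
        if m.sum()>10: print(a,b,m.sum(),np.percentile(q[m],[2,98],axis=0).round(1).tolist(),np.median(P[m,2]).round(4))
d=o["side"]
cv2.imwrite("pics/c8.png",np.hstack([cv2.resize(d["image"][120:300,200:340],None,fx=3,fy=3,interpolation=3)[:540],cv2.resize(o["top"]["image"][140:260,190:270],None,fx=4.5,fy=4.5,interpolation=3)]))
```

```text
[ 0.60971318 -0.26542946  0.11045376] [-0.9969  0.0785 -0.003 ] 0.08463105257509897
top 1657 [[-126.8, -64.8], [126.2, 61.7]]
-119 -95 102 [[-117.2, -23.5], [-95.7, 24.2]] 0.0686
-88 -78 84 [[-87.7, -45.3], [-78.2, 45.9]] 0.0828
-50 50 455 [[-47.9, -24.0], [48.1, 24.4]] 0.0693
78 88 83 [[78.5, -43.7], [87.7, 45.6]] 0.0835
95 119 108 [[95.3, -23.9], [117.9, 23.2]] 0.07
side 2088 [[-125.9, -65.3], [129.0, 64.4]]
-119 -95 99 [[-117.1, -21.4], [-96.7, 27.6]] 0.0688
-88 -78 83 [[-87.5, -43.1], [-78.1, 45.2]] 0.083
-50 50 527 [[-48.0, -21.7], [47.4, 26.5]] 0.0698
78 88 95 [[78.3, -41.7], [87.7, 47.4]] 0.0836
95 119 148 [[95.8, -21.0], [118.7, 26.0]] 0.0689
```

View pics/c8.png

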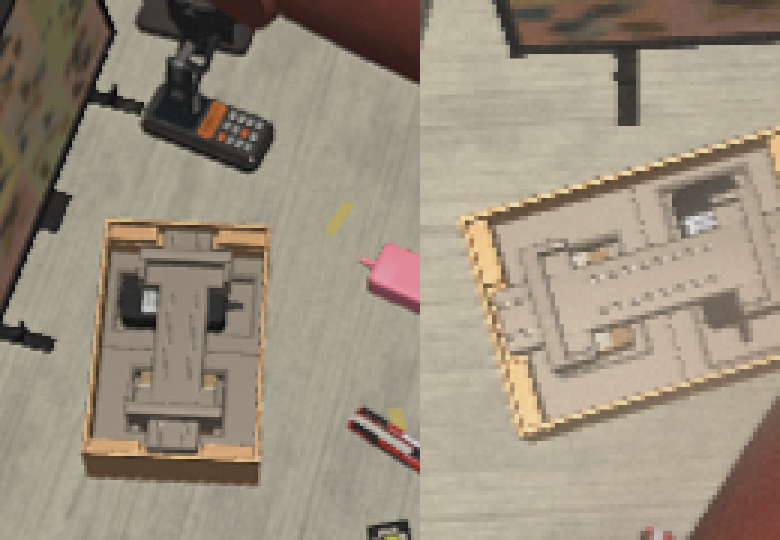

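The cradle is seated: the beam top reads 69–70 mm at both ends and the middle, and it's centred in both notches. The gripper is over the tester.

Call:
{"fn": "jog_arm", "kwargs": {"slide": [[0,0,-1],[0,0,-2],[0,0,-2.8],[0,0,-3.1],[0,0,-3.1],[0,0,-3.1],[0,0,-3.1],[0,0,-3.1],[0,0,-3.1],[0,0,-3.1]], "angular": [[0,0,0],[0,0,0],[0,0,0],[0,0,0],[0,0,0],[0,0,0],[0,0,0],[0,0,0],[0,0,0],[0,0,0]], "gripper": [85,85,85,85,85,45,45,45,45,45], "force": 50}}

```text
time: 22.28
tool_pos: [0.6104, -0.2658, 0.0186]
ee_rot: [[-0.997, 0.079, 0.004], [0.079, 0.997, -0.002], [-0.004, -0.001, -1.0]]
force: [-1.2, 1.4, 8.0]
finger_gap: 0.0581
grip_force: 68.5
```

Call:
{"fn": "jog_arm", "kwargs": {"slide": [[0,0,1],[0,0,3],[0,0,5],[-0.3,1.2,6],[-0.6,2.4,6],[-0.9,3.7,6],[-1.2,5,6],[-1.5,6.3,6],[-1.8,7.5,6],[-2.1,8.4,6],[-2.27,8.96,6],[-2.27,8.96,5]], "angular": [[0,0,0],[0,0,0],[0,0,0],[0,0,-0.15],[0,0,-0.3],[0,0,-0.45],[0,0,-0.6],[0,0,-0.76],[0,0,-0.92],[0,0,-1.07],[0,0,-1.209],[0,0,-1.209]], "gripper": [45,45,45,45,45,45,45,45,45,45,45,45]}}

```text
time: 23.78
tool_pos: [0.5421, 0.0049, 0.1682]
ee_rot: [[-0.28, 0.96, 0.007], [0.96, 0.28, -0.001], [-0.003, 0.006, -1.0]]
force: [-0.4, -0.7, -4.6]
finger_gap: 0.0582
grip_force: 67.2
```

Run:
```python
from h import *
from rig import status
for i in range(4): o=grab("8")
s=status.observe();t=s["tool_pos"];e=s["ee_rot"];phi=np.arctan2(e[1,0],e[0,0]);print(t,e.round(4).tolist(),np.degrees(phi),s["finger_gap"],s["force"])
for n in o:
    q,P=held(o[n],t,t[2]-.02,t[2]+.022,phi,.1,.05)
    print(n,len(q),np.percentile(q,[1,99],axis=0).round(1).tolist(),np.percentile(P[:,2],[5,50,95]))
    for a,b in((-90,-50),(-50,-20),(20,50),(50,90)):
        m=(q[:,0]>a)&(q[:,0]<b)
        if m.sum()>10: print(a,b,m.sum(),np.percentile(q[m],[2,98],axis=0).round(1).tolist(),np.median(P[m,2]).round(4))
d=o["side"];u,v=proj(d,t).astype(int);
cv2.imwrite("pics/c9.png",cv2.resize(d["image"][v-75:v+75,u-90:u+90],None,fx=4,fy=4,interpolation=3))
```

```text
[0.54127084 0.00345222 0.16662156] [[-0.2788, 0.9603, 0.0021], [0.9603, 0.2788, -0.0003], [-0.0009, 0.002, -1.0]] 106.191433966499 0.05825202067172625 [ 0.24808354  0.72935544 -3.38980227]
top 400 [[-69.9, -24.5], [69.3, 32.4]] [0.15826926 0.17418276 0.18027737]
-90 -50 112 [[-70.4, -23.2], [-50.5, 31.2]] 0.1729
-50 -20 64 [[-49.5, 3.0], [-27.5, 33.0]] 0.1747
20 50 103 [[21.7, -10.7], [49.8, 31.1]] 0.175
50 90 119 [[50.5, -24.8], [70.3, 30.0]] 0.1751
side 721 [[-14.7, -31.8], [72.0, 37.1]] [0.15931091 0.17549703 0.18083162]
20 50 231 [[20.7, -28.0], [49.4, 33.1]] 0.1759
50 90 234 [[51.3, -28.2], [72.1, 31.8]] 0.1724
```

View pics/c9.png

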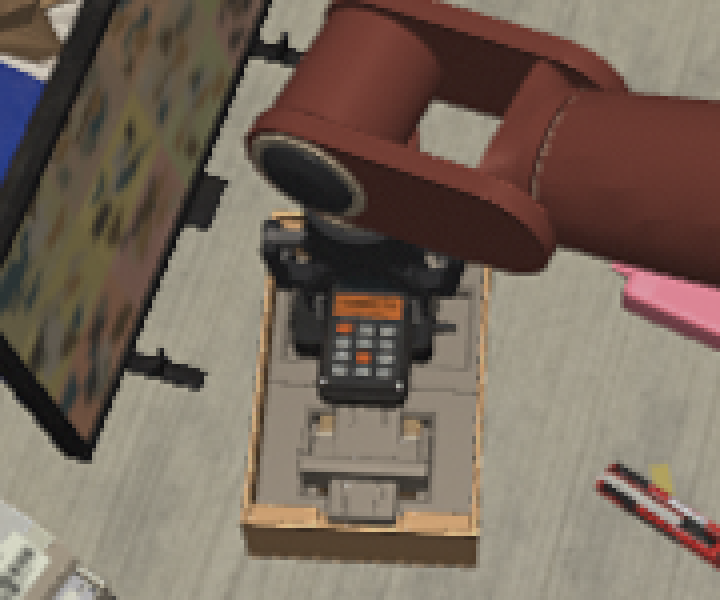

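The tester is held level, face up and aligned. I'm shifting it about 2 mm along the cradle, then lowering.

Call:
{"fn": "jog_arm", "kwargs": {"slide": [[0.01,0.07,-0.8],[0.01,0.07,-1.6],[0.01,0.07,-2],[0.01,0.07,-2.2],[0.01,0.07,-2.4],[0.01,0.07,-2.5],[0.01,0.07,-2.5],[0.01,0.07,-2.5]], "angular": [[0,0,0],[0,0,0],[0,0,0],[0,0,0],[0,0,0],[0,0,0],[0,0,0],[0,0,0]], "gripper": [45,45,45,45,45,45,45,45]}}

```text
time: 25.18
tool_pos: [0.5411, 0.0059, 0.0907]
ee_rot: [[-0.279, 0.96, 0.001], [0.96, 0.279, -0.0], [-0.0, 0.001, -1.0]]
force: [0.5, -0.0, -3.1]
finger_gap: 0.058
grip_force: 67.3
```

Call:
{"fn": "jog_arm", "kwargs": {"slide": [[0,0,-0.08],[0,0,-0.08],[0,0,-0.08]], "angular": [[0,0,0],[0,0,0],[0,0,0]], "gripper": [45,45,45]}}

```text
time: 25.55
tool_pos: [0.5413, 0.0058, 0.0886]
ee_rot: [[-0.279, 0.96, 0.001], [0.96, 0.279, -0.0], [-0.0, 0.001, -1.0]]
force: [-1.6, 0.2, 1.9]
finger_gap: 0.0579
grip_force: 68.8
```

Contact at the expected height. Releasing and retreating.

Call:
{"fn": "jog_arm", "kwargs": {"slide": [[0,0,0],[0,0,0],[0,0,0],[0,0,0.4],[0,0,1.5],[0,0,3],[-1,-1,4],[-2,-3,4],[-3,-5,4],[-4,-7,4],[-4,-7,4],[-4,-7,4]], "angular": [[0,0,0],[0,0,0],[0,0,0],[0,0,0],[0,0,0],[0,0,0],[0,0,0],[0,0,0],[0,0,0],[0,0,0],[0,0,0],[0,0,0]], "gripper": [80,80,80,80,80,80,80,80,80,80,80,80]}}

```text
time: 27.05
tool_pos: [0.4208, -0.2045, 0.2084]
ee_rot: [[-0.277, 0.961, 0.001], [0.961, 0.277, 0.0], [-0.0, 0.001, -1.0]]
force: [0.8, 0.3, -0.5]
finger_gap: 0.08
grip_force: 0.0
```

Run:
```python
from h import *
o=grab("9")
phi=np.radians(106.2)
for n in o:
    q,P=held(o[n],np.array([.5413,.0066]),.058,.12,phi,.14,.07)
    m=P[:,2]>.09;print(n,"tester",rect(P[m]),np.percentile(q[m],[1,99],axis=0).round(1).tolist(),[np.median(P[m&(abs(q[:,0]-a)<15),2]).round(4) for a in(-50,0,50)],[np.median(P[m&(abs(q[:,1]-a)<8),2]).round(4) for a in(-20,20)])
    for a,b in((-119,-95),(95,119)):
        k=(q[:,0]>a)&(q[:,0]<b)&(abs(q[:,1])<28);print(a,b,np.percentile(q[k],[2,98],axis=0).round(1).tolist(),np.median(P[k,2]).round(4))
d=o["side"]
cv2.imwrite("pics/c10.png",np.hstack([cv2.resize(d["image"][180:300,200:320],None,fx=3,fy=3,interpolation=3),cv2.resize(o["top"]["image"][140:260,185:305],None,fx=3,fy=3,interpolation=3)]))
```

```text
top tester (array([541.4,   5.1]), array([172. ,  61.5]), -75.0) [[-68.3, -29.0], [66.6, 30.0]] [np.float64(0.0977), np.float64(0.0977), np.float64(0.0978)] [np.float64(0.0974), np.float64(0.0973)]
-119 -95 [[-117.2, -23.5], [-95.4, 23.8]] 0.0704
95 119 [[95.4, -23.7], [118.1, 23.9]] 0.0696
side tester (array([539.8,   2.1]), array([148.6,  61.2]), -75.5) [[-64.2, -26.7], [68.6, 31.8]] [np.float64(0.0979), np.float64(0.0984), np.float64(0.098)] [np.float64(0.0977), np.float64(0.0988)]
-119 -95 [[-116.6, -21.5], [-96.2, 27.4]] 0.0691
95 119 [[95.7, -22.5], [118.5, 25.7]] 0.0693
```

View pics/c10.png

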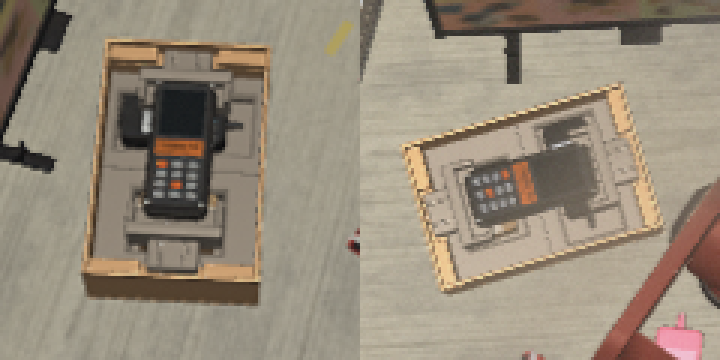

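The tester lies level, centred and face up between the stops, with its top reading 98 mm. The cradle is still seated at 70 mm at both ends.

```bash
python3 -c "
from rig import hand_in
print(hand_in())"
```

```text
the job is handed in; nothing more can be done
None
```

I packed the supply and smallest box in their recesses, the cradle in the notches and the tester face up in it, then handed the job in at about 27 s; the last views showed tester and cradle level and centred, but no verdict came back.

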